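# Close the rework station's filter pot

### The arm

A 7-joint arm with a two-finger parallel gripper is mounted at the origin on the work surface. World frame = base frame: x ahead of the robot, y to its left, z up, the work surface at z = 0. Lengths are in m, angles in rad, forces in N, time in s.
With the tool pointing down it reaches from about 0.425 to 0.875 m from the base axis. Payload 4.7 kg.
Tool frame: the origin (TCP) lies midway between the tips of the shut fingers; the grasp point (between the pads) lies 19 mm behind it; z points along the fingers, y is the line along which they close (so a half turn about z gives the same grasp; the last joint's range is limited). The gripper opens to 85 mm and grips with 20 to 120 N. Pads are 22 mm wide; open, the fingers measure 114 mm over their backs; the gripper's body (76 mm by 85 mm) begins 54 mm behind the grasp point. The pads swing forward as they close: fully open they stand 13 mm farther back than shut.
Start: joints at [1.285, 0.321, -0.07, 1.45, 0.023, 1.371, -0.057], TCP at [0.192, -0.621, 0.231] pointing down, gripper open.
Joint ranges: [-2.86, 2.86], [-0.3, 2.09], [-1.38, 1.24], [0.06, 2.45], [-1.56, 4.7], [0.09, 2.05], [-2.69, 2.69]. Speed limits (rad/s): [2.57, 2.57, 3.14, 3.14, 3.14, 3.14, 3.14].

### API

Orientations are given as a rotation vector (axis times angle).
In Python, from plant import manip, get_image, job gives the robot as it stands.
- The arm moves only by the tool step_arm, never from a script. Its argument "motion" is a list that holds one entry, the list of rows, each a list of 4 numbers: the shift along the tool's x, y, z in m, then the turn about the tool's z in rad. A call has 1 to 20 rows; each row is the pose to reach, as a shift and turn from the pose commanded when the call began, along the tool's axes at that moment; what a row does not reach only later rows make up. A row lasts 1/10 s, in which the tool goes at most 50 mm and 8.59 degrees, less where a joint would pass 70% of its speed; a pose out of reach is approached as far as the arm can. A call with a gripper value outside its range is refused whole. "claw" is the finger opening in m, from 0 to 0.0854, set as the call begins (left out, the last holds). The fingers move at their own pace and stop on an object; "newtons" is the grip in N (left out, the last holds). Time passes only in rows, so rows that repeat a pose let the fingers close. It gives the time, the measured TCP pose, the force, the opening and the grip force at its end, in the units of the state.
- manip.observe(): the state, without advancing time (a new reading comes with each control period).
- get_image(name): name is "scene" or "top"; returns a dict with "img" (400x640x3 uint8, blue, green, red), "K" (3x3 intrinsics, pixels), "rvec" (rotation vector, rad) and "tvec" (3), from world to camera coordinates, as OpenCV has them. Camera axes: x right, y down, z forward; pixel columns grow to the right and rows downward; lengths in m; the calibration is good to about 2 mm. A picture is of the moment at which its call begins. There is no depth.
- job.sign_off(): hands the job in; it is judged then, once.
The state is a dict: "clock": time; "joints": joint angles; "dq": joint speeds; "joint_efforts": joint torques, N m; "ee_pos": TCP position; "tcp_rot": TCP orientation; "ft_force": force on the tool from outside, world axes, zero at the start; "torque": the same for the moment, N m; "gripper_width": finger opening in m; "finger_force": force on a finger pad.
Only numpy, scipy, OpenCV 4.12 (cv2) and the standard library are available. Lean on these libraries where they do the work, as an engineer would, in place of code of your own. Each camera call takes 0.05 s, during which the arm holds its last target. There are 200 camera calls.

### The job

The filter in one of the two pots has been changed and its red cap is only lying on the thread. Turn the red cap backward (counter-clockwise seen from above) until it drops into the thread start, then screw it forward (clockwise) fully home, so that its grip bar lines up with the white marks on its pot, and let go. Leave the closed pot with the grey cap as it is.

Things in the scene. Friction and masses are not known exactly. Their poses are not given: they have to be found in the camera images.
- red_cap: Red screw cap, 68 mm across, 25.5 high, 90 g, on red_pot. On top an upright bar, 50 long (cap's x axis), 14 thick, 28 high, white line on it. Origin: centre of lower rim, z up; half-turn symmetric. Lies loose on the thread, origin 80 mm above red_pot's, bar 17 to 43 degrees ccw (from above) of the pot's x axis. Turns lightly, no pressing; 2 mm side play. A gripper holding it must move down with it.
- red_pot: Glass pot fixed to the bench, blue flange 116 mm across, 12 thick. Origin: centre of flange underside, z up. x axis: through its 2 white bars (home line, either way). 2 yellow dots 72 degrees ccw of it: the thread start, where the cap's bar must point (within 15) to drop 11 mm, to 69 above this origin. Then 72 degrees clockwise sinks it to 66: home, bar along x; firm stop 3 degrees past.
- grey_cap: Loose grey cap, same shape as the red one (68 mm across), already screwed home on grey_pot, its origin 66 mm above the pot's. To be left alone.
- grey_pot: The second filter pot, same as red_pot (flange 116 mm across), fixed to the bench; it carries the grey cap. Origin and axes as for red_pot.
Not all that is in view belongs to the job. Several things have the shape of the red_cap; the one meant has the colours described above. Leave any brown look-alike of the red_pot alone.

How it is judged:
On the way:
1. the red cap, turned back, has dropped into the thread start (at least 6 mm down, bar more than 52 degrees from the white marks) (z of red_cap in the frame of red_pot below 0.074 m and angle between the x axis of red_cap and the x axis of red_pot, either way round above 0.9 rad and horizontal distance between red_cap and red_pot below 0.006 m), for 0.1 s.
At the end, for the whole second after the job is handed in: The red cap sits level and at rest on its pot, screwed down (origin at most 69.5 mm above the pot's, centred to 6 mm) with its grip bar within 12 degrees of the white marks; the grey cap is still screwed home (within 11 degrees) (z of red_cap in the frame of red_pot between 0.062 and 0.0695 m and angle between the x axis of red_cap and the x axis of red_pot, either way round below 0.21 rad and horizontal distance between red_cap and red_pot below 0.006 m and angle between red_cap's own z axis and vertical below 0.1 rad and linear speed of red_cap below 0.02 m/s and angle between the x axis of grey_cap and the x axis of grey_pot, either way round below 0.2 rad and z of grey_cap in the frame of grey_pot below 0.0695 m); the robot touches nothing.
It fails at once if the grey cap is turned, lifted or shifted (distance of grey_cap from where it was at the start of the episode above 0.01 m or angle between the x axis of grey_cap and the x axis of grey_pot, either way round above 0.26 rad).
It also fails if it takes over 35 s, if anything falls off the work surface, if the arm or the gripper's body presses on something with over 40 N, if the wrist force passes 120 N, or if a joint passes its speed limit or range.

## Working session

There is one attempt and no reset: what is moved stays moved. The work goes in short steps, Python scripts to look and compute and a tool call to move; the robot and the scene stay as the last step left them, time stands still between calls to the robot, and variables do not carry over. Pictures are saved under pics/ and viewed, at most 10 in all, crops included, and the job is handed in when it is done.

Besides the shell and the picture viewer there is one more tool, called after ">>>" in YAML: its name, and indented under it one key for each argument. step_arm: Moves the arm, as the interface text tells. Its arguments: {"type":"object","properties":{"motion":{"type":"array"},"claw":{"type":"number"},"newtons":{"type":"number"}},"required":["motion"]}

```bash
mkdir -p pics; python3 - <<'E'
from plant import manip, get_image, job
import cv2,json
s=manip.observe();print(s['clock'],s['ee_pos'],s['tcp_rot'],s['gripper_width'])
for n in('scene','top'):
    d=get_image(n);cv2.imwrite(f'pics/{n}0.png',d['img']);print(n,d['K'].tolist(),d['rvec'],d['tvec'])
E
```

```text
0.0 [ 0.1917259  -0.62051     0.23019446] [-3.10444905e+00 -4.68824655e-01  6.56080071e-04] 0.08554946255046322
scene [[408.2317034302116, 0.0, 318.65345367871697], [0.0, 408.2317034302116, 200.09671460906807], [0.0, 0.0, 1.0]] [ 1.72320536  1.80990526 -0.7467526 ] [ 0.05995916 -0.27534319  1.3404642 ]
top [[401.0369911071004, 0.0, 318.6633770030155], [0.0, 401.0369911071004, 195.27434909023037], [0.0, 0.0, 1.0]] [ 2.13215798 -2.11507369  0.15081627] [-0.0339797   0.50416789  0.85611729]
```

View pics/top0.png

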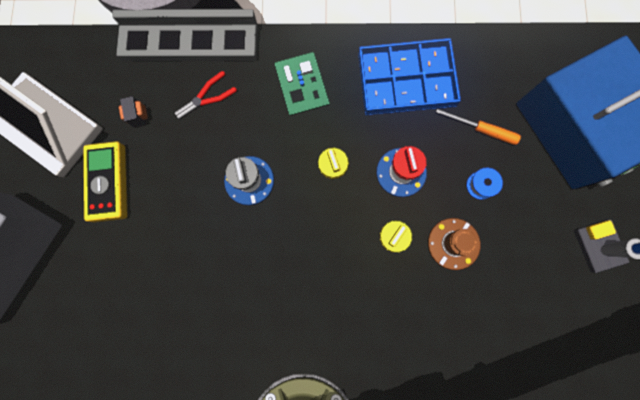

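View pics/scene0.png

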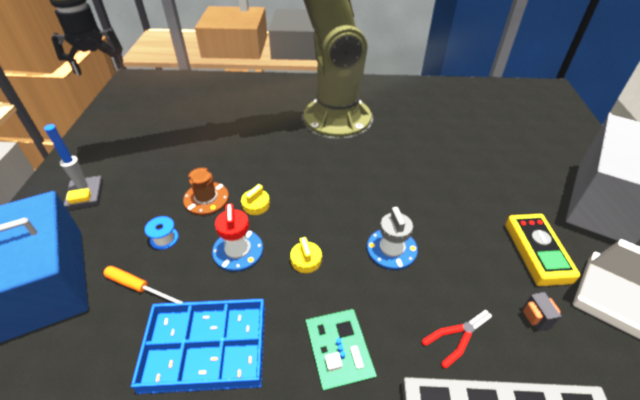

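The top view shows the red cap at about (409,160) on its pot (403,172), and the grey cap and pot at (245,178). I'll enlarge the red pot in both views.

```bash
python3 - <<'E'
import cv2,numpy as np
a=cv2.imread('pics/top0.png')[140:205,370:440];b=cv2.imread('pics/scene0.png')[200:275,205:270]
a=cv2.resize(a,(0,0),fx=8,fy=8,interpolation=cv2.INTER_CUBIC);cv2.imwrite('pics/a.png',a[:, :])
cv2.imwrite('pics/b.png',cv2.resize(b,(0,0),fx=8,fy=8,interpolation=cv2.INTER_CUBIC))
E
```

```text
(no output)
```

View pics/a.png

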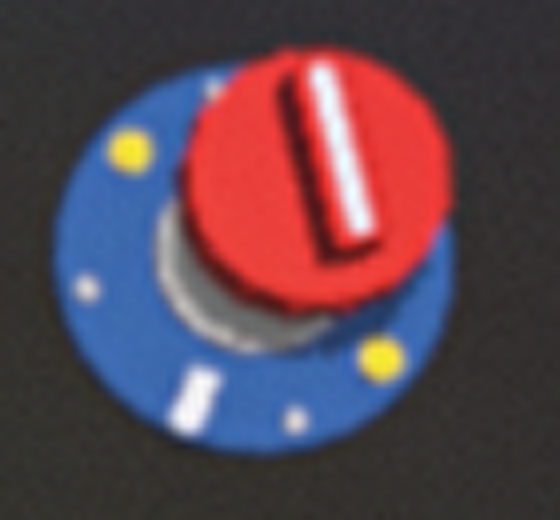

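View pics/b.png

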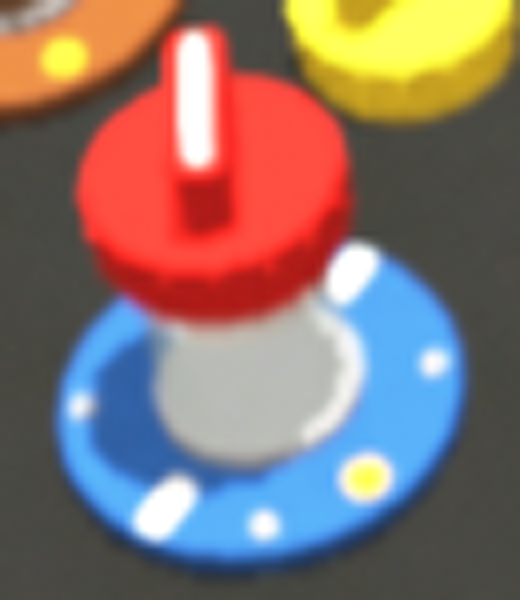

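In the top crop the yellow dots are at (131,152) and (381,360), a white mark at (196,402), and the cap's line runs (321,65)–(361,235). In the scene crop the marks are at (352,272) and (167,508), a dot at (366,478), and the line runs (192,38)–(202,162).

```bash
cat >h.py <<'E'
import numpy as np,cv2
K={'top':(401.0369911,318.663377,195.274349,[2.13215798,-2.11507369,0.15081627],[-0.0339797,0.50416789,0.85611729]),
'scene':(408.2317034,318.6534537,200.0967146,[1.72320536,1.80990526,-0.7467526],[0.05995916,-0.27534319,1.3404642])}
def ray(n,p):
    f,cx,cy,r,t=K[n];R=cv2.Rodrigues(np.array(r))[0];d=R.T@np.array([(p[0]-cx)/f,(p[1]-cy)/f,1]);return -R.T@np.array(t),d
def at(n,p,z):
    c,d=ray(n,p);return c+d*(z-c[2])/d[2]
def tri(p,q):
    (a,d),(b,e)=ray('top',p),ray('scene',q);s=np.linalg.lstsq(np.c_[d,-e],b-a,rcond=None)[0]
    x,y=a+d*s[0],b+e*s[1];return (x+y)/2,np.linalg.norm(x-y)
E
python3 - <<'E'
from h import *
T=lambda u,v:((u+.5)/8+369.5,(v+.5)/8+139.5); S=lambda u,v:((u+.5)/8+204.5,(v+.5)/8+199.5)
ang=lambda a,b:np.degrees(np.arctan2(*(b-a)[1::-1]))
for z in(.012,):
  y1,y2,w=[at('top',T(*p),z) for p in((131,152),(381,360),(196,402))]
  print('top centre',(y1+y2)/2,'yel',ang(y2,y1),'white',ang(w,(y1+y2)/2),'r',np.linalg.norm(y1-y2)/2,np.linalg.norm(w-(y1+y2)/2))
  w1,w2,y=[at('scene',S(*p),z) for p in((352,272),(167,508),(366,478))]
  print('scene centre',(w1+w2)/2,'white',ang(w1,w2),'yel',ang((w1+w2)/2,y),np.linalg.norm(w1-w2)/2)
z=.1335
a,b=[at('top',T(*p),z) for p in((321,65),(361,235))];print('bar top',(a+b)/2,ang(b,a),np.linalg.norm(a-b))
a,b=[at('scene',S(*p),z) for p in((192,38),(202,162))];print('bar scene',(a+b)/2,ang(a,b),np.linalg.norm(a-b))
print(tri(T(341,150),S(197,100)))
print('grey',at('top',(249,179),.012))
from plant import manip
s=manip.observe();R=cv2.Rodrigues(np.array(s['tcp_rot']))[0];print(R.round(4).tolist(),s['joints'])
E
```

```text
top centre [ 0.56663487 -0.22116496  0.012     ] yel 48.99524565935596 white -22.56120250105599 r 0.04692564678027723 0.0470184895964085
scene centre [ 0.56720548 -0.21966807  0.012     ] white -22.819030238694666 yel 48.72283848871166 0.04755626460002789
bar top [ 0.56620294 -0.22098823  0.1335    ] 11.257160796082127 0.045174198856568724
bar scene [ 0.5679954  -0.21959734  0.1335    ] 14.841670044489996 0.04540383333558534
(array([ 0.56651713, -0.22080742,  0.13153404]), np.float64(0.0012195469428453955))
grey [0.54698344 0.13418343 0.012     ]
[[0.9554, 0.2954, -0.0006], [0.2954, -0.9554, 0.0017], [-0.0001, -0.0018, -1.0]] [ 1.2851029   0.32177225 -0.07010184  1.45155986  0.02260242  1.37081022
 -0.056904  ]
```

>>> step_arm:
  motion:
    - [[0.012, -0.007, 0, 0], [0.036, -0.02, 0, 0], [0.066, -0.038, 0, 0.01], [0.1, -0.057, 0.01, 0.02], [0.132, -0.075, 0.01, 0.03], [0.164, -0.093, 0.02, 0.04], [0.196, -0.112, 0.02, 0.05], [0.228, -0.13, 0.03, 0.06], [0.26, -0.148, 0.03, 0.07], [0.292, -0.166, 0.04, 0.08], [0.324, -0.185, 0.04, 0.082], [0.356, -0.203, 0.05, 0.082], [0.388, -0.221, 0.05, 0.082], [0.415, -0.236, 0.05, 0.082], [0.438, -0.249, 0.05, 0.082], [0.456, -0.26, 0.05, 0.082], [0.468, -0.267, 0.05, 0.082], [0.4765, -0.2714, 0.05, 0.082], [0.4765, -0.2714, 0.05, 0.082], [0.4765, -0.2714, 0.05, 0.082]]
  claw: 0.05
  newtons: 40

```text
clock: 2.1
ee_pos: [0.5664, -0.2219, 0.1812]
tcp_rot: [3.123, 0.34, -0.001]
ft_force: [0.3, -0.3, 0.3]
gripper_width: 0.0498
finger_force: 0.0
```

>>> step_arm:
  motion:
    - [[0.0007, -0.0013, 0.01, 0], [0.0007, -0.0013, 0.025, 0], [0.0007, -0.0013, 0.04, 0], [0.0007, -0.0013, 0.053, 0], [0.0007, -0.0013, 0.062, 0], [0.0007, -0.0013, 0.068, 0], [0.0007, -0.0013, 0.0725, 0], [0.0007, -0.0013, 0.0725, 0], [0.0007, -0.0013, 0.0725, 0]]

```text
clock: 3.0
ee_pos: [0.5678, -0.2196, 0.1092]
tcp_rot: [3.123, 0.342, 0.001]
ft_force: [-0.5, -0.1, -0.2]
gripper_width: 0.0503
finger_force: 0.0
```

```bash
python3 - <<'E'
from plant import get_image
import cv2
b=get_image('scene')['img'][180:275,190:285]
cv2.imwrite('pics/c.png',cv2.resize(b,(0,0),fx=6,fy=6,interpolation=cv2.INTER_CUBIC))
E
```

```text
(no output)
```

View pics/c.png

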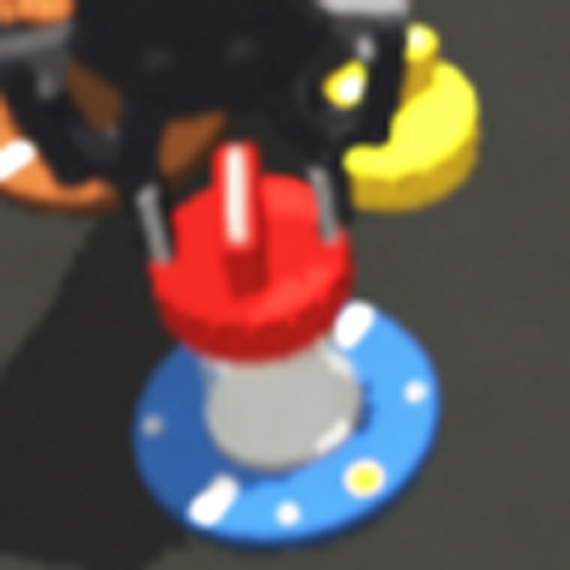

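The open fingers stand on either side of the bar (at (155,220) and (325,205), bar at (237,195)), so I'll close them.

>>> step_arm:
  motion:
    - [[-0.0005, 0.0005, 0, 0], [-0.0005, 0.0005, 0, 0], [-0.0005, 0.0005, 0, 0], [-0.0005, 0.0005, 0, 0], [-0.0005, 0.0005, 0, 0], [-0.0005, 0.0005, 0, 0], [-0.0005, 0.0005, 0, 0]]
  claw: 0.005
  newtons: 35

```text
clock: 3.75
ee_pos: [0.5672, -0.2202, 0.1092]
tcp_rot: [3.123, 0.341, 0.001]
ft_force: [0.1, -0.5, 3.2]
gripper_width: 0.0132
finger_force: 37.9
```

>>> step_arm:
  motion:
    - [[0, 0, 0, -0.04], [0, 0, 0, -0.1], [0, 0, 0, -0.18], [0, 0, 0, -0.26], [0, 0, 0, -0.34], [0, 0, 0, -0.42], [0, 0, 0, -0.5], [0, 0, 0, -0.57], [0, 0, 0, -0.62], [0, 0, 0, -0.64], [0, 0, 0, -0.64], [0, 0, 0, -0.64]]

```text
clock: 4.95
ee_pos: [0.5669, -0.2202, 0.1085]
tcp_rot: [-2.857, -1.305, 0.0]
ft_force: [-0.2, 0.5, 0.1]
gripper_width: 0.013
finger_force: 37.3
```

>>> step_arm:
  motion:
    - [[0, 0, 0.002, 0], [0, 0, 0.004, 0], [0, 0, 0.006, 0], [0, 0, 0.008, 0], [0, 0, 0.01, 0], [0, 0, 0.011, 0], [0, 0, 0.011, 0], [0, 0, 0.011, 0], [0, 0, 0.011, 0]]

```text
clock: 5.85
ee_pos: [0.5671, -0.2202, 0.0982]
tcp_rot: [2.857, 1.306, -0.0]
ft_force: [-1.7, 1.0, 4.8]
gripper_width: 0.0133
finger_force: 38.0
```

```bash
python3 - <<'E'
from plant import get_image
import cv2
b=get_image('scene')['img'][180:275,190:285]
cv2.imwrite('pics/d.png',cv2.resize(b,(0,0),fx=6,fy=6,interpolation=cv2.INTER_CUBIC))
E
```

```text
(no output)
```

View pics/d.png

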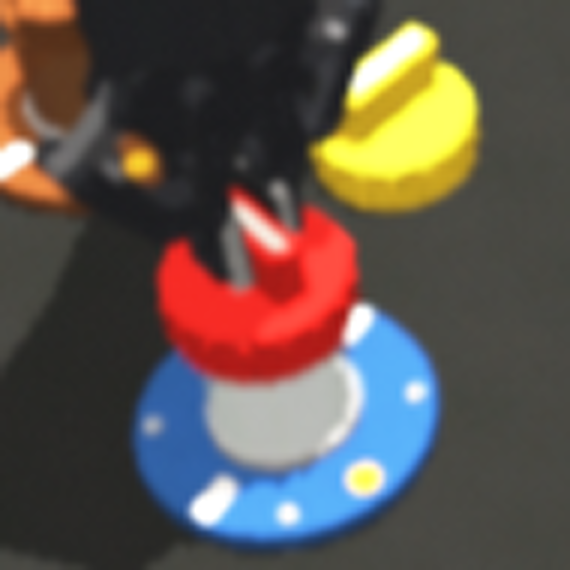

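The cap's lower rim has moved from about y=360 to y=382 in the crop, and the bar points at the yellow dots. It has dropped in, so I'll screw it home.

>>> step_arm:
  motion:
    - [[0, 0, 0.0003, 0.04], [0, 0, 0.0005, 0.1], [0, 0, 0.0006, 0.18], [0, 0, 0.0008, 0.26], [0, 0, 0.001, 0.34], [0, 0, 0.0012, 0.42], [0, 0, 0.0014, 0.5], [0, 0, 0.0016, 0.58], [0, 0, 0.0018, 0.66], [0, 0, 0.002, 0.74], [0, 0, 0.0022, 0.82], [0, 0, 0.0024, 0.9], [0, 0, 0.0026, 0.98], [0, 0, 0.0028, 1.06], [0, 0, 0.003, 1.13], [0, 0, 0.0031, 1.19], [0, 0, 0.0032, 1.23], [0, 0, 0.0032, 1.26], [0, 0, 0.0032, 1.26], [0, 0, 0.0032, 1.26]]

```text
clock: 7.9
ee_pos: [0.568, -0.2205, 0.0952]
tcp_rot: [3.078, -0.627, 0.004]
ft_force: [2.5, -0.8, 4.5]
gripper_width: 0.0132
finger_force: 37.9
```

```bash
python3 - <<'E'
from plant import get_image,manip
import cv2,numpy as np
s=manip.observe();print(s['torque'],s['tcp_rot'])
b=get_image('scene')['img'][180:275,190:285]
cv2.imwrite('pics/e.png',cv2.resize(b,(0,0),fx=6,fy=6,interpolation=cv2.INTER_CUBIC))
E
```

```text
[-0.23135723 -0.52045093  0.02997152] [ 3.07806561 -0.62655969  0.003572  ]
```

View pics/e.png

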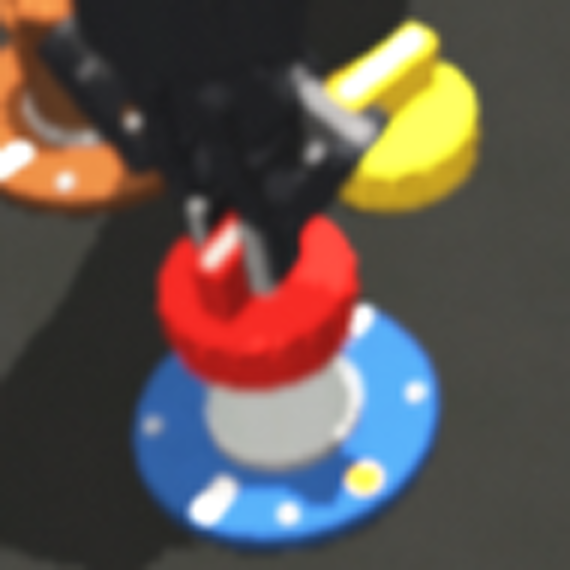

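The bar, near (222,260), is now parallel to the line through the white marks, and the cap is lower. I'll let go and retreat.

>>> step_arm:
  motion:
    - [[0, 0, 0, 0], [0, 0, 0, 0], [0, 0, 0, 0], [0, 0, 0, 0], [0, 0, 0, 0], [0, 0, -0.01, 0], [0, 0, -0.03, 0], [0, 0, -0.06, 0], [0, 0, -0.09, 0], [0, 0, -0.12, 0], [-0.04, 0, -0.14, 0], [-0.08, 0, -0.14, 0], [-0.11, 0, -0.14, 0], [-0.13, 0, -0.14, 0], [-0.13, 0, -0.14, 0], [-0.13, 0, -0.14, 0]]
  claw: 0.05

```text
clock: 9.55
ee_pos: [0.448, -0.1695, 0.2356]
tcp_rot: [3.077, -0.627, 0.003]
ft_force: [0.3, -0.0, 0.3]
gripper_width: 0.0498
finger_force: 0.0
```

```bash
python3 - <<'E'
from plant import get_image,manip
import cv2,numpy as np
ims=[]
b=get_image('scene')['img'][180:275,190:285];a=get_image('top')['img'][130:225,355:450]
cv2.imwrite('pics/f.png',cv2.resize(np.hstack([b,a]),(0,0),fx=4,fy=4,interpolation=cv2.INTER_CUBIC))
E
```

```text
(no output)
```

View pics/f.png

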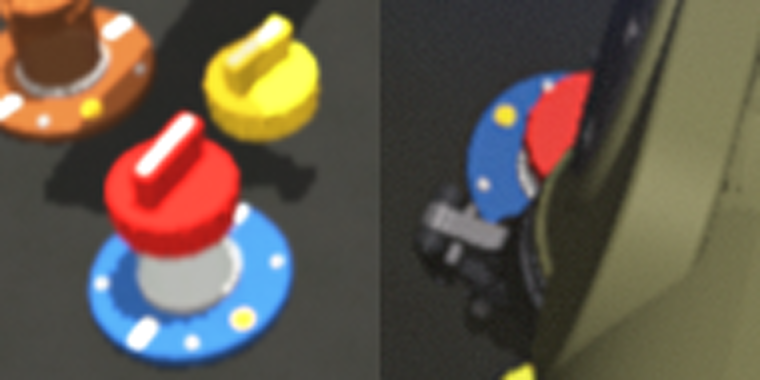

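The bar line runs (189,120)–(145,167) in the crop, parallel to the marks at (241,213) and (142,334). I'll check the angle, centre and height numerically and hand in if they hold.

```bash
python3 - <<'E'
from h import *
from plant import job
S=lambda u,v:((u+.5)/4+189.5,(v+.5)/4+179.5)
a,b=[at('scene',S(*p),.1195) for p in((189,120),(145,167))]
an=np.degrees(np.arctan2(*(b-a)[1::-1]));c=(a+b)/2
print(c,an,np.linalg.norm(a-b))
if abs(an+22.7)<7 and np.hypot(*(c[:2]-[.567,-.2203]))<.005: print(job.sign_off())
E
```

```text
[ 0.56490126 -0.21755149  0.1195    ] -25.44474526551239 0.038454402498556646
the job is handed in; nothing more can be done
None
```

The red cap dropped into the thread start, was screwed home and released, and the job is handed in (verdict not shown). In the last picture its bar is about 3 degrees off the white marks and its centre about 3.5 mm off the pot's. I kept the arm away from the grey cap.

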